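# Run the spice grinder: key sequence, then push, twist and hold the cup

## Robot

A 6-joint arm with a two-finger parallel gripper is mounted at the origin on the work surface. World frame = base frame: x ahead of the robot, y to its left, z up, the work surface at z = 0. Lengths are in mm, angles in rad, forces in N, time in s.
With the tool pointing down it reaches from about 275 to 825 mm from the base axis. Payload 4.9 kg.
Tool frame: the origin (TCP) lies at the very end of the fingers, on their centre line; the grasp point (between the pads) lies 19 mm behind it; z points along the fingers, y is the line along which they close (so a half turn about z gives the same grasp; the last joint's range is limited). The gripper opens to 85 mm and grips with 20 to 120 N. Pads are 22 mm wide; open, the fingers measure 114 mm over their backs; the gripper's body (76 mm by 85 mm) begins 54 mm behind the grasp point. The pads swing forward as they close: fully open they stand 13 mm farther back than shut.
Start: joints at [1.147, 0.326, -0.193, 1.052, 0, 1.437], TCP at [157.162, 527.085, 231.281] pointing down, gripper open.
Joint ranges: [-2.65, 2.65], [-0.97, 1.79], [-1.3, 1.35], [-1.93, 2.1], [-1.47, 1.37], [-3.14, 3.14]. Speed limits (rad/s): [2.57, 2.57, 3.14, 3.14, 3.14, 3.14].

## Interface

Orientations are given as [roll, pitch, yaw] about the fixed x, y, z axes, in that order (R = Rz(yaw) Ry(pitch) Rx(roll)).
In Python, from bench import bot, eyes, workorder gives the robot as it stands (bot), with the cameras (eyes) and the job (workorder). Calls block until the motion is done:
- bot.move_ptp(position, orientation): joint-space move of the TCP to a pose.
- bot.movel(position, rot=None, max_speed=150, threshold=None): straight line of the TCP; rot=None keeps the orientation; max_speed is the mean speed in mm/s. With threshold (N) it stops when the force on the tool has changed by that much, and returns True; else False.
- bot.move_j(angles): joint-space move.
- bot.grip(opening, effort=None): opening from 0.0 (shut) to 1.0 (fully open); effort is the grip in N (None keeps the last); returns when the fingers have stopped.
- bot.dwell(seconds).
- bot.solve_ik(position, orientation): joint angles nearest the present ones, or None.
- bot.get_state(): the state.
- eyes.capture(name): name is "scene" or "top"; returns the picture (480x640x3 uint8, blue, green, red); there is no depth.
- eyes.camera_model(name): a dict with "K" (3x3 intrinsics, pixels), "k1" (the pictures are not rectified: a ray, as slopes to the right and down, at radius r is drawn at 1 + k1 r^2 times it, then the intrinsics apply), "position" and "rotation" of the camera in the world. Camera axes: x right, y up, looking along -z (the intrinsics and any distortion apply to the point x, -y, -z); pixel columns grow to the right and rows downward; lengths in mm; the calibration is good to about 2 mm. A picture is of the moment at which its call begins. camera_model takes no time and is no camera call.
A pose or a line that the arm cannot do raises bot.IKError and nothing moves.
- workorder.sign_off(): hands the job in; it is judged then, once.
The state is a dict: "t": time; "qpos": joint angles; "joint_velocities": joint speeds; "effort": joint torques, N m; "tcp_pos": TCP position; "orientation": TCP orientation; "contact_force": force on the tool from outside, world axes, zero at the start; "wrist_torque": the same for the moment, N m; "opening": opening from 0.0 (shut) to 1.0 (fully open); "gripper_force": force on a finger pad.
Only numpy, scipy, OpenCV 4.12 (cv2) and the standard library are available. Lean on these libraries where they do the work, as an engineer would, in place of code of your own. Each camera call takes 0.05 s, during which the arm holds its last target. There are 200 camera calls.

## Task

Run the spice grinder: on its base press the round key fully and let it come up, then press the long key fully and let it come up; do not press the square key. Then set the steel cup in the base's socket with its two lugs in the two notches, push it down against the spring, twist it clockwise (seen from above) about a quarter turn until it stops, and finish while still gripping it there: the springs throw it back if it is let go. Do not knock about the spice jar, the shaker and the tin that stand near by.

Things in the scene. Friction and masses are not known exactly. Their poses are not given: they have to be found in the camera images.
- grinder_base: White grinder base fixed to the counter (on the left or the right, yaw up to 0.4): a box 200 (x) x 165 (y) x 45 mm high, origin under its centre. Three keys stand in a row along y on its top at x = -63 mm, 50 mm apart, on the robot's side. Behind them, centred at x = +35 mm, y = 0, a round tower 116 mm wide rises to 87 mm: the bayonet socket.
- socket (a point): Centre of the socket's mouth, level with the tower's top; axes as the base's, z up. Steel flange 12 mm thick, bore 65 mm, two notches at +y and -y, each 18 mm wide, out to 45 mm from the axis. Under the flange the lugs have room to turn. In the mouth a black spring-loaded turntable, 14 mm below the mouth when up, carries the cup.
- socket_push (a joint): How far the turntable in the socket is pushed down: 0 (up) to 0.014 m (bottom), spring about 5 N rising to 9 N. The lugs come free under the flange after about 9 mm; the cup cannot be twisted before that. Once twisted, the flange keeps it down, with up to 5 mm of play upward.
- socket_twist (a joint): How far the turntable is turned, clockwise from above: 0 to 1.35 rad (stop). Dogs on it take the cup's lugs along with up to 0.09 rad of play either way, so the cup turns about 1.45 rad in all. Return spring 0.19 N m at 0, 0.30 N m at the stop; let go, it turns the cup back.
- cup: Loose steel cup, closed, 60 mm wide, 80 mm tall, 0.18 to 0.33 kg; origin at the centre of its underside, z up. Two black lugs 12 mm wide stick out at +y and -y to 40 mm from the axis, 4 to 11 mm above the chamfered underside; it goes in either way round. On top a black grip bar 18 mm thick (x), 52 mm long (y, in line with the lugs), 80 to 114 mm above the underside; take it from above.
- cup_grip (a point): Where to grip the bar: on the cup's axis, 103 mm above its underside (11 mm below the bar's top). Axes as the cup's: the fingers close along x.
- key_round (a joint): Round key, 26 mm wide, the first to press. Joint value: how far it is pressed, 0 (up) to 0.006 m (down); the spring takes about 1.2 N to start and 4 N fully down, and the key comes back up by itself.
- key_long (a joint): Long key, 40 mm (x) by 13 mm (y), the second to press. Joint value: how far it is pressed, 0 (up) to 0.006 m (down); the spring takes about 1.2 N to start and 4 N fully down, and the key comes back up by itself.
- key_square (a joint): Square key, 20 mm, not to be pressed. Joint value: how far it is pressed, 0 (up) to 0.006 m (down); the spring takes about 1.2 N to start and 4 N fully down, and the key comes back up by itself.
- key_round_top (a point): Centre of the round key's top face, 14 mm above the panel (59 mm above the counter). The order of the three keys in their row varies.
- key_long_top (a point): Centre of the long key's top face, 14 mm above the panel (59 mm above the counter). The order of the three keys in their row varies.
- key_square_top (a point): Centre of the square key's top face, 14 mm above the panel (59 mm above the counter). The order of the three keys in their row varies.
- spice_jar: Bystander: glass jar with a dark cap, 42 mm wide, 85 mm tall; origin under its centre. Leave alone.
- shaker: Bystander: steel shaker, 44 mm wide, 75 mm tall; origin under its centre. Leave alone.
- tin: Bystander: small food tin, 48 mm wide, 70 mm tall; origin under its centre. Leave alone.

How it is judged:
By the outcome, as a careful person would: the job done as asked, in the order asked, and still so for the second after the job is handed in, while the arm keeps its last pose, push and grip.
It also fails if it takes over 64 s, if anything falls off the work surface, if the arm or the gripper's body presses on something with over 40 N, if the wrist force passes 120 N, or if a joint passes its speed limit or range.

## Working session

There is one attempt and no reset: what is moved stays moved. The work goes in short steps, each a Python script; the robot and the scene stay as the last script left them, time stands still between calls to the robot, and variables do not carry over. Pictures are saved under pics/ and viewed, at most 10 in all, crops included, and the job is handed in when it is done.

```bash
ls; mkdir -p pics
python3 - <<'E'
from bench import bot, eyes, workorder
import cv2
for n in ("scene","top"):
    cv2.imwrite(f"pics/{n}0.png",eyes.capture(n)); print(n,eyes.camera_model(n))
s=bot.get_state(); print(s)
E
```

```text
bench.py
pics
scene {'K': array([[586.3514244 ,   0.        , 314.9150213 ],
       [  0.        , 586.3514244 , 234.00909375],
       [  0.        ,   0.        ,   1.        ]]), 'k1': -0.13990430250460986, 'position': array([1023.98522016,  458.84290349, 1011.77663836]), 'rotation': array([ 0.63029724, -0.01188863,  2.37476849])}
top {'K': array([[593.28485253,   0.        , 316.66696015],
       [  0.        , 593.28485253, 240.0207187 ],
       [  0.        ,   0.        ,   1.        ]]), 'k1': 0.006319318373714297, 'position': array([ 515.9164361 ,   19.87105046, 1096.53539529]), 'rotation': array([ 0.03767697, -0.01357159, -1.5611047 ])}
{'t': 0.1, 'qpos': array([ 1.14682730e+00,  3.26876181e-01, -1.93504088e-01,  1.05201051e+00,
        1.93605542e-05,  1.43661088e+00]), 'joint_velocities': array([-4.64552501e-04, -1.21125292e-03,  1.24832285e-03,  8.95611639e-04,
        5.12809148e-05, -4.18977605e-04]), 'effort': array([ 1.38487900e-03, -4.44238329e+01,  2.63038391e+01,  7.88847014e-03,
       -1.35314613e-04, -8.91974974e-07]), 'tcp_pos': array([156.91278211, 526.582333  , 230.56898302]), 'orientation': array([-3.14001512e+00, -2.32497573e-04,  2.85180888e+00]), 'contact_force': array([ 0.07477027,  0.30510327, -1.04413903]), 'wrist_torque': array([-0.02818958, -0.03918795, -0.02461279]), 'gripper_force': 0.0, 'opening': 1.000234123649609}
```

View pics/scene0.png

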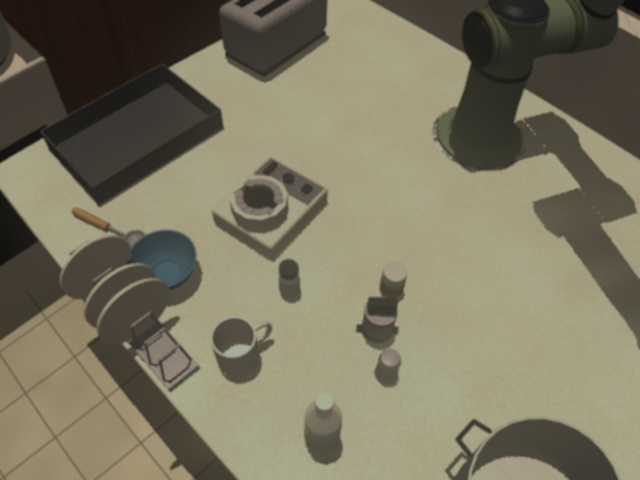

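View pics/top0.png

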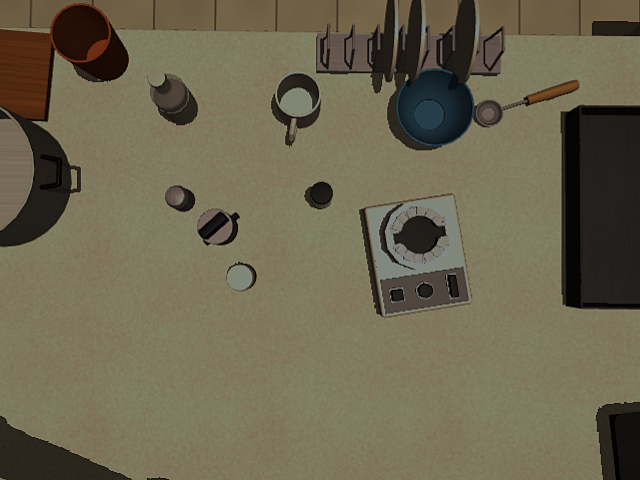

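The top view shows the base around (415,255). Its keys are square (397,295), round (425,290) and long (453,286), with the socket at about (418,234). The cup is at (216,227) with its bar running up and to the right, the shaker is at (180,197), the tin at (240,277) and the jar at (320,194). I'll enlarge the parts that matter.

```bash
cat > geo.py <<'E'
import numpy as np, cv2
from scipy.spatial.transform import Rotation as R
from bench import bot, eyes, workorder
C={n:eyes.camera_model(n) for n in("scene","top")}
def ray(n,px):
    c=C[n]; d=np.array([c["k1"],0,0,0,0.])
    x,y=cv2.undistortPoints(np.array([[px]],float),c["K"],d,None)[0,0] if 0 else cv2.undistortPoints(np.array([[px]],float),c["K"],d)[0,0]
    v=R.from_euler("xyz",c["rotation"]).apply([x,-y,-1]); return c["position"],v/np.linalg.norm(v)
def plane(n,px,z):
    p,v=ray(n,px); return p+v*(z-p[2])/v[2]
def tri(a,b):
    (p,u),(q,v)=ray("top",a),ray("scene",b)
    st=np.linalg.lstsq(np.c_[u,-v],q-p,rcond=None)[0]; A=p+u*st[0];B=q+v*st[1]
    return (A+B)/2,np.linalg.norm(A-B)
def proj(n,P):
    c=C[n]; v=R.from_euler("xyz",c["rotation"]).inv().apply(np.atleast_2d(P)-c["position"])
    v=v*[1,-1,-1]; return cv2.projectPoints(v,np.zeros(3),np.zeros(3),c["K"],np.array([c["k1"],0,0,0.]))[0][:,0]
E
sed -i 's/^    x,y=.*$/    x,y=cv2.undistortPoints(np.array([[px]],float),c["K"],d)[0,0]/' geo.py
python3 - <<'E'
import cv2,numpy as np
t=cv2.imread("pics/top0.png");s=cv2.imread("pics/scene0.png")
f=lambda im,x,y,w,h,k:cv2.resize(cv2.convertScaleAbs(im[y:y+h,x:x+w],alpha=1.5),(w*k,h*k),interpolation=cv2.INTER_CUBIC)
a=np.hstack([f(t,355,185,130,140,4),f(t,190,200,65,140,4)])  # 520+260 x560
b=np.hstack([f(s,205,150,130,120,4),f(s,345,260,70,120,4)])
cv2.imwrite("pics/z1.png",a);cv2.imwrite("pics/z2.png",b);print(a.shape,b.shape)
E
```

```text
(560, 780, 3) (480, 800, 3)
```

View pics/z1.png

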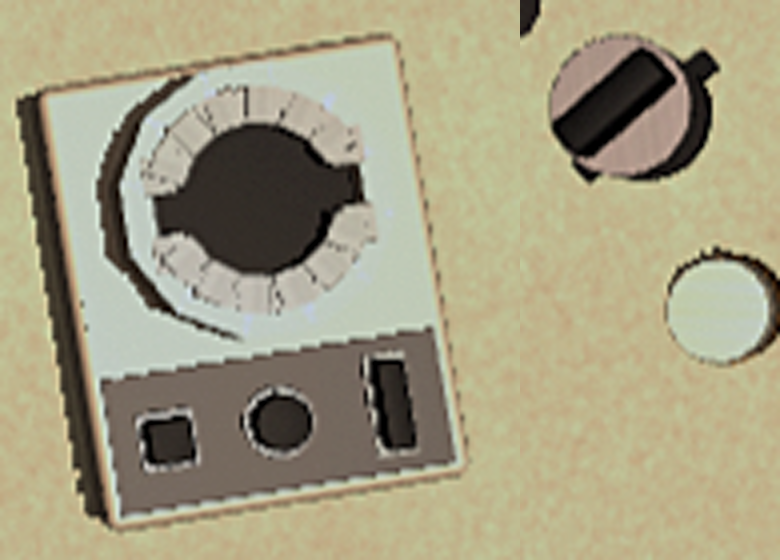

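View pics/z2.png

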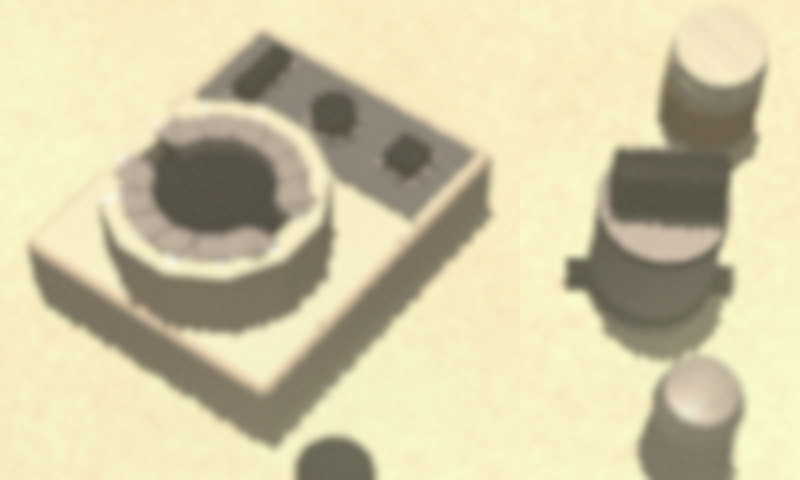

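Manual points from the crops are good enough to start: base corners in z1 (40,92), (395,37), (465,465) and (118,522), notch ends (155,213) and (363,184), and the bar running from about (570,138) to (657,62). I'll refine with masks and triangulate.

```bash
cat > meas.py <<'E'
from geo import *
np.set_printoptions(precision=1,suppress=True)
o=lambda p,x,y:((p[0]+.5)/4-.5+x,(p[1]+.5)/4-.5+y)
T=lambda p:o(p,355,185); TC=lambda p:o((p[0]-520,p[1]),190,200)
S=lambda p:o(p,205,150); SC=lambda p:o((p[0]-520,p[1]),345,260)
t=cv2.imread("pics/top0.png");s=cv2.imread("pics/scene0.png")
def blob(im,p,thr,w=14):   # dark blob nearest p
    x0,y0=int(p[0])-w,int(p[1])-w
    g=cv2.cvtColor(im[y0:y0+2*w,x0:x0+2*w],cv2.COLOR_BGR2GRAY)
    _,l,st,ce=cv2.connectedComponentsWithStats((g<thr).astype(np.uint8))
    i=l[w,w]; return ce[i]+[x0,y0],st[i,4],(np.argwhere(l==i)[:,::-1]+[x0,y0])
K={}
for n,a,b in(("sq",(168,441),(408,155)),("round",(281,421),(334,113)),("long",(393,404),(262,71))):
    A=T(a);B=S(b)
    g=[cv2.cvtColor(i,cv2.COLOR_BGR2GRAY)[int(p[1])-9:int(p[1])+10,int(p[0])-9:int(p[0])+10] for i,p in((t,A),(s,B))]
    ca,na,_=blob(t,A,38); cb,nb,_=blob(s,B,60)
    print(n,A,ca,na,B,cb,nb,[np.percentile(x,[2,20,50]) for x in g]); print("   tri",tri(A,B),"blob",tri(ca,cb),"plane",plane("top",A,59),plane("top",ca,59))
print("corners")
for a,b in(((465,465),(265,33)),((118,522),(487,157)),((40,92),(265,390)),((395,37),(30,243))):
    print(tri(T(a),S(b)),plane("top",T(a),45),plane("scene",S(b),45))
nl,nr=T((155,213)),T((363,184)); P,Q=plane("top",nl,87),plane("top",nr,87)
print("notch",P,Q,np.linalg.norm(P-Q),"centre",(P+Q)/2, "scene notch",plane("scene",S((157,150)),87),plane("scene",S((290,217)),87))
print("tri sock",tri(T((259,198)),S((217,185))))
c=[TC(p) for p in((640,48),(675,77),(588,155),(553,122))]
W=[plane("top",p,114) for p in c]; print("bar",*W,np.mean(W,0))
ca,na,pts=blob(t,TC((614,101)),38,16); print("barblob",ca,na,cv2.minAreaRect(pts.astype(np.float32)),plane("top",ca,112))
print("bar corners tri",[tri(TC(a),SC(b)) for a,b in(((640,48),(615,150)),((553,122),(728,153)))])
print("cup rim centre z80",plane("top",TC((620,106)),80))
L=[plane("top",TC(p),9) for p in((712,62),(588,178))];print("lugs",L)
L=[plane("scene",SC(p),9) for p in((568,275),(732,280))];print("lugs scene",L)
for n,a,b in(("tin",TC((721,310)),SC((721,48))),("shaker",(176,194),SC((703,390))),("jar",(321,192),(289,266))):print(n,tri(a,b))
E
python3 meas.py
```

```text
sq (396.625, 294.875) [396.7 294.7] 135 (306.625, 188.375) [306.4 188.8] 58 [array([ 0., 30., 71.]), array([55.2, 65. , 89. ])]
   tri (array([ 460.5, -135. ,   55.4]), np.float64(0.1345236949090607)) blob (array([ 460.8, -135.4,   53.8]), np.float64(0.22635033172840208)) plane [ 460.7 -134.5   59. ] [ 461.  -134.6   59. ]
round (424.875, 289.875) [424.9 290.1] 168 (288.125, 177.875) [288.  178.2] 73 [array([ 0., 27., 47.]), array([55., 59., 88.])]
   tri (array([ 469.6, -184.3,   55.9]), np.float64(0.43025061605415493)) blob (array([ 469.2, -184.9,   54.1]), np.float64(0.0017631918082693025)) plane [ 469.9 -183.9   59. ] [ 469.4 -183.9   59. ]
long (452.875, 285.625) [452.9 285.6] 188 (270.125, 167.375) [270.  168.2] 69 [array([ 0., 23., 44.]), array([54., 60., 89.])]
   tri (array([ 477.8, -233.7,   56.6]), np.float64(0.30657723146097465)) blob (array([ 477.6, -234.5,   53.3]), np.float64(0.22378013701395402)) plane [ 477.7 -233.    59. ] [ 477.7 -233.    59. ]
corners
(array([ 449. , -268.2,   40.2]), np.float64(3.8638770130214644)) [ 450.6 -268.4   45. ] [ 450.8 -262.9   45. ]
(a
[... 628 characters left out ...]
.5 114. ] [576.6 178.5 114. ]
barblob [212.8 225.5] 398 ((212.7159881591797, 225.5447998046875), (12.791351318359375, 31.581405639648438), 48.57633590698242) [575.6 179.3 112. ]
bar corners tri [(array([597.3, 165. , 132. ]), np.float64(0.9744078419988551)), (array([565.8, 200.1, 135.6]), np.float64(1.693748397876888))]
cup rim centre z80 [576.4 181.4  80. ]
lugs [array([601.3, 150.9,   9. ]), array([547.5, 206.7,   9. ])]
lugs scene [array([604.4, 155. ,   9. ]), array([549.8, 211.2,   9. ])]
tin (array([488.8, 139.1,  66.9]), np.float64(1.632886691500245))
shaker (array([630.3, 251.8,  72.2]), np.float64(4.584505341683088))
jar (array([635.7,   0.5,  87.9]), np.float64(1.4930909137672321))
```

```bash
cat > act.py <<'E'
from meas import *
E
python3 - <<'E'
import contextlib,io
with contextlib.redirect_stdout(io.StringIO()):
    from meas import *
print("bar corners tri",[tri(TC(a),SC(b)) for a,b in(((675,77),(615,150)),((588,155),(728,153)))])
pi=np.pi; Y=0.171+pi/2; O=[pi,0,Y]
print(bot.solve_ik([470,-184.5,120],O),bot.solve_ik([576.5,179,200],[pi,0,2.322]))
bot.grip(0.0,40)
bot.move_ptp([470,-184.5,200],O)
for n,p in(("round",[470,-184.5]),("long",[478,-233.6])):
    bot.movel(p+[100]); bot.movel(p+[63],max_speed=80); f0=bot.get_state()["contact_force"]
    h=bot.movel(p+[48],max_speed=12,threshold=9); bot.dwell(.15); st=bot.get_state()
    print(n,h,st["tcp_pos"],st["contact_force"]-f0,st["t"])
    if n=="round": cv2.imwrite("pics/press.png",eyes.capture("top"))
    bot.movel(p+[100])
bot.grip(0.5)
s=bot.get_state();print(s["t"],s["tcp_pos"],s["qpos"],s["opening"])
E
```

```text
bar corners tri [(array([586.4, 155.4, 106.9]), np.float64(2.474291496915063)), (array([552.8, 191.4, 109.1]), np.float64(4.275782770173415))]
[-0.5  0.4 -0.5  0.8  0.   0.9] [ 0.2  0.4 -0.1  1.   0.   1. ]
round True [ 470.2 -184.6   53. ] [-0.8 -1.2  5.2] 6.0417
long True [ 478.2 -233.7   53. ] [-0.1 -0.1  7.8] 8.6583
9.6083 [ 477.8 -233.5   99.7] [-0.6  0.4 -0.4  0.7 -0.   0.8] 0.49728723523820956
```

Run:
```python
import contextlib,io
with contextlib.redirect_stdout(io.StringIO()):
    from meas import *
pi=np.pi; O=[pi,0,2.322]; p=[576.3,179.3]
bot.movel([478,-233.6,180])
bot.move_ptp(p+[180],O)
cv2.imwrite("pics/t_above.png",eyes.capture("scene"))
print(bot.movel(p+[84.5],max_speed=80,threshold=8))
bot.grip(0.0,70); s=bot.get_state()
print(s["t"],s["tcp_pos"],s["opening"],s["gripper_force"],s["contact_force"],s["wrist_torque"])
bot.movel(p+[190],max_speed=120)
s=bot.get_state();print(s["t"],s["tcp_pos"],s["orientation"],s["opening"],s["gripper_force"],s["contact_force"],s["qpos"])
a,b=eyes.capture("top"),eyes.capture("scene")
cv2.imwrite("pics/t1.png",a);cv2.imwrite("pics/s1.png",b)
u,v=proj("top",[576,179,130])[0].astype(int),proj("scene",[576,179,130])[0].astype(int)
f=lambda im,c:cv2.resize(cv2.convertScaleAbs(im[c[1]-65:c[1]+65,c[0]-50:c[0]+50],alpha=1.5),None,fx=4,fy=4,interpolation=cv2.INTER_CUBIC)
print(u,v);cv2.imwrite("pics/z3.png",np.hstack([f(a,u),f(b,v)]))
```

```text
False
13.5917 [576.7 179.4  85. ] 0.20101822406644812 71.63843035697937 [0.4 0.7 2.9] [-0.  0.  0.]
14.625 [575.6 179.1 189. ] [-3.1 -0.   2.3] 0.19810291305581657 71.09936356544495 [ 0.  -0.6 -2.2] [ 0.2  0.5 -0.1  1.  -0.   1. ]
[211 224] [382 295]
```

View pics/z3.png

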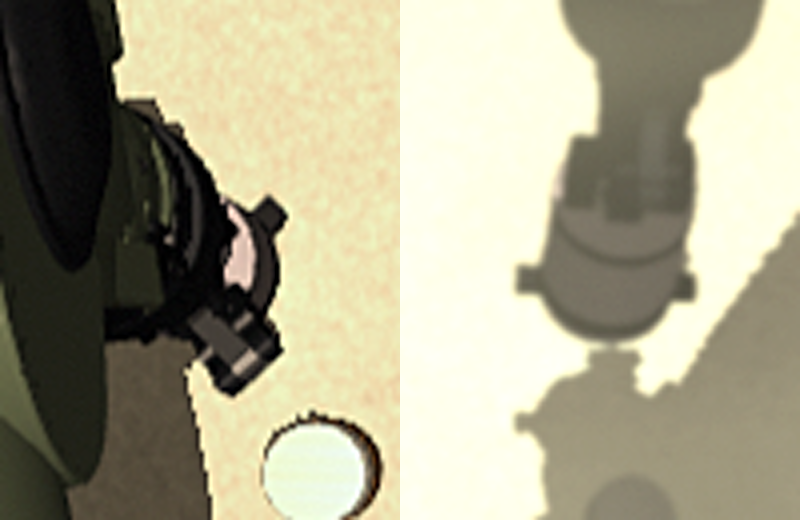

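The cup is held. In the scene half of the crop its lug tips are at (518,280) and (694,288). In the top half one lug tip is at (280,207). I'll check the cup axis and yaw relative to the tool.

Run:
```python
import contextlib,io
with contextlib.redirect_stdout(io.StringIO()):
    from meas import *
s=bot.get_state();tc=s["tcp_pos"];print(tc,np.round(s["orientation"],3))
f=lambda p,c,x=0:((p[0]-x+.5)/4-.5+c[0]-50,(p[1]+.5)/4-.5+c[1]-65)
z=tc[2]-85+8
A,B=plane("scene",f((518,280),(382,295),400),z),plane("scene",f((694,288),(382,295),400),z)
T1=plane("top",f((280,207),(211,224)),z+3)
print(A,B,np.linalg.norm(A-B),(A+B)/2-tc,np.arctan2(*(A-B)[[1,0]]),"top",T1,np.linalg.norm((T1-tc)[:2]),np.arctan2(*(T1-tc)[[1,0]]))
print(tri(f((280,207),(211,224)),f((518,280),(382,295),400)))
```

```text
[575.5 179.2 188.8] [-3.1 -0.   2.3]
[600.9 152.5 111.8] [547.6 209.3 111.8] 77.8409499319805 [ -1.3   1.7 -77. ] -0.8163714099552074 top [600.7 149.8 114.8] 38.643641173569165 -0.8614408952739898
(array([600.6, 151.2, 109.9]), np.float64(1.818619953284941))
```

```bash
cat > ins.py <<'E'
import contextlib,io
with contextlib.redirect_stdout(io.StringIO()):
    from meas import *
pi=np.pi; Y0=0.171+pi/2; OFF=1.6
def pose(c,z,y): return [c[0]-OFF*np.cos(y),c[1]-OFF*np.sin(y),z],[pi,0,y]
def rep(m=""):
    s=bot.get_state(); print(m,"t %.1f"%s["t"],s["tcp_pos"],np.round(s["orientation"],3),"F",s["contact_force"],"M",np.round(s["wrist_torque"],2),"g %.3f %.0f"%(s["opening"],s["gripper_force"]),"q6 %.2f"%s["qpos"][5]); return s
E
python3 - <<'E'
from ins import *
c=(566,-168.3)
bot.movel([576.3,179.3,215])
bot.move_ptp(*pose(c,215,Y0)); 
bot.movel(pose(c,177,Y0)[0],max_speed=80); bot.dwell(.2); rep("above")
cv2.imwrite("pics/t2.png",eyes.capture("top"));b=eyes.capture("scene");cv2.imwrite("pics/s2.png",b)
print(bot.movel(pose(c,152,Y0)[0],max_speed=15,threshold=5)); rep("down")
b2=eyes.capture("scene")
f=lambda b:cv2.resize(cv2.convertScaleAbs(b[110:250,200:300],alpha=1.5),None,fx=4,fy=4,interpolation=cv2.INTER_CUBIC)
cv2.imwrite("pics/z4.png",np.hstack([f(b),f(b2)]))
E
```

```text
above t 17.2 [ 566.7 -170.1  177.7] [3.1 0.  1.7] F [ 0.2 -0.1 -1.8] M [ 0. -0.  0.] g 0.198 71 q6 0.98
True
down t 18.6 [ 566.3 -169.9  156. ] [-3.1 -0.   1.7] F [0.8 0.4 2.8] M [-0. -0.  0.] g 0.195 72 q6 0.98
```

View pics/z4.png

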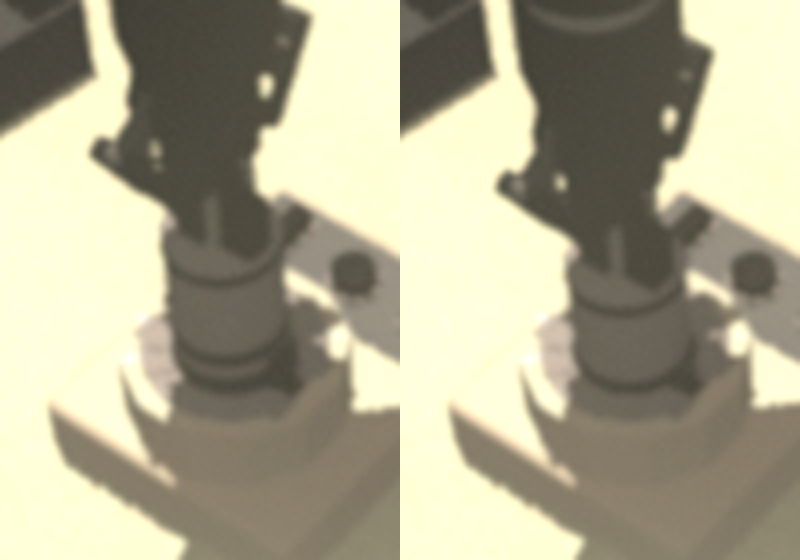

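The right half shows the cup sunk into the tower. The TCP is at 156, which is turntable level, so the lugs are in the notches. Next I push and twist.

Run:
```python
from ins import *
c=(566,-168.3)
bot.grip(0.0,110)
h=bot.movel(pose(c,141,Y0)[0],max_speed=15,threshold=12); s=rep(f"push {h}")
z=s["tcp_pos"][2]
if z<149:
    z=max(z,144.)+.8
    for a in np.arange(.15,1.36,.15):
        p,o=pose(c,z,Y0-a); h=bot.movel(p,o,max_speed=10,threshold=25); rep(f"{a:.2f} {h}")
        if h: break
```

```text
push True t 19.6 [ 566.6 -170.   144.1] [-3.1 -0.   1.7] F [-0.4  0.4  7.2] M [ 0.1  0.3 -0. ] g 0.189 109 q6 0.98
0.15 False t 19.9 [ 565.1 -169.8  144.7] [-3.1  0.   1.6] F [-0.3  0.4  6.2] M [-0.1  0.1  0.2] g 0.190 109 q6 1.13
0.30 False t 20.2 [ 564.8 -169.8  144.6] [-3.1  0.   1.4] F [-0.1 -0.8  6. ] M [-0.1  0.2  0.3] g 0.189 109 q6 1.28
0.45 False t 20.5 [ 564.5 -169.6  144.5] [-3.1  0.   1.3] F [-0.7  0.3  5.8] M [-0.   0.1  0.2] g 0.195 109 q6 1.43
0.60 False t 20.8 [ 564.2 -169.4  144.5] [-3.1  0.   1.1] F [-1.   0.4  5.8] M [0.  0.2 0.2] g 0.192 109 q6 1.58
0.75 False t 21.1 [ 564.  -169.2  144.5] [-3.1  0.   1. ] F [-0.7 -0.1  6.2] M [0.1 0.2 0.2] g 0.190 109 q6 1.73
0.90 False t 21.4 [ 563.8 -168.9  144.5] [-3.1  0.   0.8] F [ 0.4 -0.1  5.4] M [0.2 0.1 0.3] g 0.193 109 q6 1.88
1.05 False t 21.7 [ 563.6 -168.6  144.5] [-3.1  0.   0.7] F [-0.9  0.7  6. ] M [0.3 0.1 0.3] g 0.192 109 q6 2.03
1.20 False t 22.0 [ 563.5 -168.3  144.5] [-3.1  0.   0.5] F [0.7 0.8 6.9] M [0.3 0.1 0.3] g 0.188 109 q6 2.18
1.35 False t 22.3 [ 563.4 -168.   144.5] [-3.1  0.   0.4] F [-0.1  1.6  6.7] M [0.3 0.  0.3] g 0.192 109 q6 2.33
```

Run:
```python
from ins import *
c=(566,-168.3)
for a in np.arange(1.38,1.58,.02):
    p,o=pose(c,144.8,Y0-a); bot.movel(p,o,max_speed=10); bot.dwell(.1); s=rep(f"{a:.2f}")
    if abs(s["wrist_torque"][2])>0.8: break
cv2.imwrite("pics/t3.png",eyes.capture("top"));b=eyes.capture("scene")
cv2.imwrite("pics/z5.png",cv2.resize(cv2.convertScaleAbs(b[110:250,180:340],alpha=1.5),None,fx=4,fy=4,interpolation=cv2.INTER_CUBIC))
bot.dwell(.5);rep("hold")
```

```text
1.38 t 22.7 [ 563.5 -168.   144.4] [-3.1  0.   0.4] F [-0.2  1.5  6.4] M [0.4 0.  0.3] g 0.191 109 q6 2.36
1.40 t 23.0 [ 563.4 -167.9  144.4] [-3.1  0.   0.3] F [-0.7  1.2  6.8] M [ 0.4 -0.   0.3] g 0.192 109 q6 2.38
1.42 t 23.4 [ 563.5 -167.9  144.4] [-3.1  0.   0.3] F [-0.3  1.3  6.6] M [0.4 0.  0.3] g 0.192 109 q6 2.40
1.44 t 23.7 [ 563.5 -167.8  144.4] [-3.1  0.   0.3] F [0.5 1.4 5.4] M [ 0.4 -0.   0.3] g 0.194 109 q6 2.42
1.46 t 24.1 [ 563.5 -167.7  144.4] [-3.1  0.   0.3] F [0.5 1.4 6.3] M [0.4 0.1 0.7] g 0.194 109 q6 2.44
1.48 t 24.4 [ 563.5 -167.7  144.4] [-3.1  0.   0.3] F [-0.5  0.5  6.9] M [ 0.4 -0.   1.2] g 0.192 110 q6 2.46
hold t 25.0 [ 563.5 -167.7  144.5] [-3.1  0.   0.3] F [-0.4  0.4  6.5] M [ 0.5 -0.1  1.1] g 0.190 110 q6 2.46
```

View pics/z5.png

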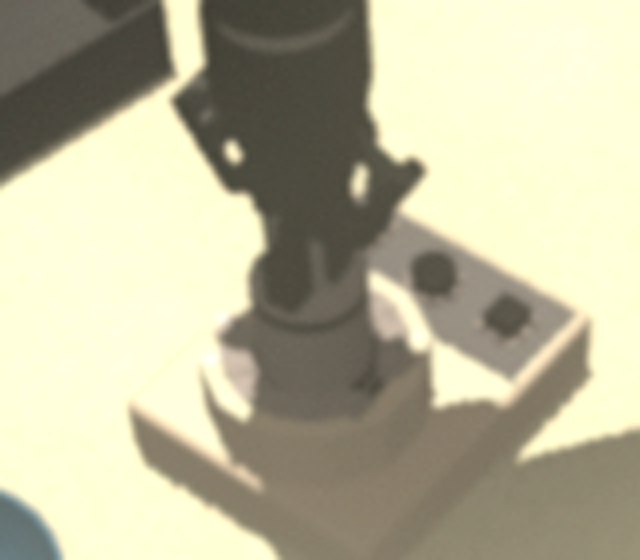

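The cup is seated in the socket and turned. The twist moment stepped from 0.3 to 1.1 N m at 1.46 to 1.48 rad, which is the stop, and it holds steady. I'm handing in.

```bash
python3 -c "
from bench import bot, eyes, workorder
print(workorder.sign_off())"
```

```text
the job is handed in; nothing more can be done
None
```

The job is handed in at about 25 s: I pressed the round key, then the long key, fully, and the cup is in the socket, pushed down, twisted about 1.47 rad to its stop and still gripped; the square key and bystanders were left alone.

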